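# Put the eraser away and slide the box shut

## Task

Put the eraser into the open end of the longer slide-lid box, then slide that box's lid shut along its grooves, pushing it over the small ridge until it is fully home against the end stop. Leave the lid of the shorter box where it is.

Things in the scene. Friction and masses are not known exactly. Their poses are not given: they have to be found in the camera images.
- long_box: The longer of two plywood slide-lid boxes, 210 mm (own x) by 102 (y) by 41 high, fixed to the desk. Origin: centre of its underside, on the desk; z up. The lid shuts towards +x (the end away from the robot), onto a stop lip. Inside: floor 6 mm up, 86 mm wide, x from -98 to +80 mm; then a 28 mm high end wall with a ridge across it. Open from above between the lid's front edge and x = +80.
- long_lid_grip (a point): Centre of the wooden grip bar on the longer box's lid: 16 mm (box x) by 40 (y) by 22 high, centre 47.5 above the desk. The lid (underside 31 above the desk) slides along box x only; its front edge is 50 mm ahead (+x) of the bar. Fully home: bar at box x = +50; starts 110 to 140 mm open. Drags about 1.5 N; the ridge resists with up to 12 N from 14 to 8 mm before home; then a hard stop.
- eraser_mid (a point): Centre of the loose block eraser, white with a paper sleeve, 50 mm long (its x), 24 mm wide (y), 18 mm high, about 30 g, lying flat on the desk at the start; this point is 9 mm above its underside.
- short_lid_grip (a point): Centre of the like grip bar (16 x 40 x 22 mm, centre 47.5 mm above the desk) on the lid of the shorter box, 120 mm long and 86 mm wide, which stands partly open and is not to be used. Its axes are those of that box.
Things that resemble listed ones, but are neither listed nor needed, are in the scene too. What is shaped like the long_box but blue is not meant.

How it is judged:
By the outcome, as a careful person would: the job done as asked, in the order asked, and still so for the second after the job is handed in, with the robot touching nothing.
It also fails if it takes over 48 s, if anything falls off the work surface, if the arm or the gripper's body presses on something with over 40 N, if the wrist force passes 120 N, or if a joint passes its speed limit or range.

## Robot

A 6-joint arm with a two-finger parallel gripper is mounted at the origin on the work surface. World frame = base frame: x ahead of the robot, y to its left, z up, the work surface at z = 0. Lengths are in m, angles in rad, forces in N, time in s.
With the tool pointing down it reaches from about 0.35 to 0.775 m from the base axis. Payload 5.5 kg.
Tool frame: the origin (TCP) lies between the finger pads; the fingertips stand 22 mm ahead of it and the grasp point (between the pads) lies 3 mm ahead of it (env.finger_overhang is the distance from the TCP to the fingertips, in m); y points along the fingers, x is the direction in which the jaws open and shut, and the axes are right-handed (so a half turn about y gives the same grasp; the last joint's range is limited). The gripper opens to 85 mm and grips with 20 to 120 N. Pads are 22 mm wide; open, the fingers measure 114 mm over their backs; the gripper's body (76 mm by 85 mm) begins 54 mm behind the grasp point. The pads swing forward as they close: fully open they stand 13 mm farther back than shut.
Start: joints at [1.124, 0.313, 0.046, 1.304, 0, 1.431], TCP at [0.174, 0.548, 0.253] pointing down, gripper open.
Joint ranges: [-2.76, 2.76], [-0.86, 1.69], [-1.03, 1.26], [-2.2, 2.34], [-1.47, 1.5], [-3.14, 3.14]. Speed limits (rad/s): [2.57, 2.57, 3.14, 3.14, 3.14, 3.14].

## Interface

Orientations are given as a unit quaternion [w, x, y, z].
In Python, from workcell import monitor, cams, job, env gives the robot as it stands.
- The arm moves only by the tool drive_tool, never from a script. Its argument "plan" is text: rows parted by semicolons, each of 7 numbers parted by spaces: the opening, from -1 (shut) to 1 (fully open), then the shift along the tool's x, y, z in mm, then the turn, a rotation vector about the tool's x, y, z in degrees. In form: gripper x y z rx ry rz; .... A call has 1 to 8 rows; each row shifts and turns the pose as measured when the row begins, along the tool's axes as they then stand; what a row does not reach is not made up. A row lasts 1/8 s, in which the tool goes at most 62.5 mm and 10.7 degrees, less where a joint would pass 70% of its speed; a pose out of reach is approached as far as the arm can. A call is refused whole if a number of a shift passes 62.5 or a number of a turn 10.7, either way. A call with a gripper value outside its range is refused whole. The fingers move at their own pace and stop on an object; "grip_force" is the grip in N (left out, the last holds). Time passes only in rows, so rows that do not move let the fingers close. It gives the time, the measured TCP pose, the force and the opening at its end, in the units of the state.
- monitor.get_state(): the state, without advancing time (a new reading comes with each control period).
- cams.read_camera(name): name is "scene" or "top" or "wrist"; returns (picture, depth): 400x640x3 uint8, red, green, blue; 400x640 float32, m along the optical axis (not along the pixel's ray), 0 where there is no reading.
- cams.calibration(name): a dict with "fx", "fy", "cx", "cy" (pixels), "R" (3x3) and "t" (3): a world point X has camera coordinates R X + t. Camera axes: x right, y down, z forward; pixel columns grow to the right and rows downward; lengths in m; the calibration is good to about 2 mm. The wrist camera is an equidistant fisheye: a pixel r from the principal point sees the ray r / f radians off the axis. A picture is of the moment at which its call begins: read the wrist's pose just before it. calibration takes no time and is no camera call; for the wrist camera it gives the pose at the moment of the call.
- job.hand_in(): hands the job in, once; it reports no verdict.
The state is a dict: "clock": time; "joint_pos": joint angles; "qvel": joint speeds; "tau": joint torques, N m; "tcp_pos": TCP position; "orientation": TCP orientation; "wrist_force": force on the tool from outside, world axes, zero at the start; "ft_torque": the same for the moment, N m; "finger_gap": finger opening in m.
Only numpy, scipy, OpenCV 4.12 (cv2) and the standard library are available. Lean on these libraries where they do the work, as an engineer would, in place of code of your own. Each camera call takes 0.05 s, during which the arm holds its last target.

## Working session

There is one attempt and no reset: what is moved stays moved. The work goes in short steps, Python scripts to look and compute and a tool call to move; the robot and the scene stay as the last step left them, time stands still between calls to the robot, and variables do not carry over. Pictures are saved under pics/ and viewed, and the job is handed in when it is done.

Besides the shell and the picture viewer there is one more tool, called after ">>>" as a command line: name --argument value ..., lists and objects as JSON in quotes. drive_tool: Moves the arm, as the interface text tells. Its arguments: {"type":"object","properties":{"plan":{"type":"string"},"grip_force":{"type":"number"}},"required":["plan"]}

```bash
mkdir -p pics; ls; python3 - <<'E'
from workcell import monitor,cams,env
import cv2,numpy as np
print(monitor.get_state())
for n in("scene","top"):
    p,d=cams.read_camera(n); cv2.imwrite(f"pics/{n}0.png",p[:,:,::-1]); np.savez(f"{n}0.npz",p=p,d=d,**cams.calibration(n))
    c=cams.calibration(n); print(n,c)
print(env.finger_overhang)
E
```

```text
pics
{'clock': 0.0, 'joint_pos': array([1.12437585e+00, 3.13960300e-01, 4.49886664e-02, 1.30357821e+00,
       1.76260091e-05, 1.43119587e+00]), 'qvel': array([-0.00064996, -0.00280574,  0.0026737 , -0.00051806, -0.0027656 ,
       -0.00044776]), 'tau': array([ 4.59131406e-04, -4.80625963e+01,  2.98535210e+01,  1.95680419e-02,
        4.24603968e-05,  1.10958155e-05]), 'tcp_pos': array([0.17347163, 0.54772837, 0.2524356 ]), 'orientation': array([-0.57024456,  0.57081973,  0.41717396, -0.41827248]), 'wrist_force': array([-0.1433451 ,  0.54804851,  0.2825075 ]), 'ft_torque': array([-0.0180858 , -0.01066855,  0.00310059]), 'finger_gap': 0.08523461075081476}
scene {'fx': 372.34028210591464, 'fy': 372.34028210591464, 'cx': 317.17479791397716, 'cy': 197.35309738985558, 'R': array([[ 0.34382338,  0.93897247,  0.01077874],
       [ 0.71267682, -0.25345208, -0.65410534],
       [-0.61145502,  0.23257847, -0.75632666]]), 't': array([-0.1785396 , -0.26907445,  1.28989928])}
top {'fx': 481.9546674093644, 'fy': 481.9546674093644, 'cx': 317.9767112137242, 'cy': 197.55510214700678, 'R': array([[ 0.01318341, -0.99972484, -0.01940213],
       [-0.99848902, -0.01212694, -0.05359677],
       [ 0.05334673,  0.0200794 , -0.99837415]]), 't': array([0.02794581, 0.46201418, 1.10588192])}
0.022
```

View pics/scene0.png

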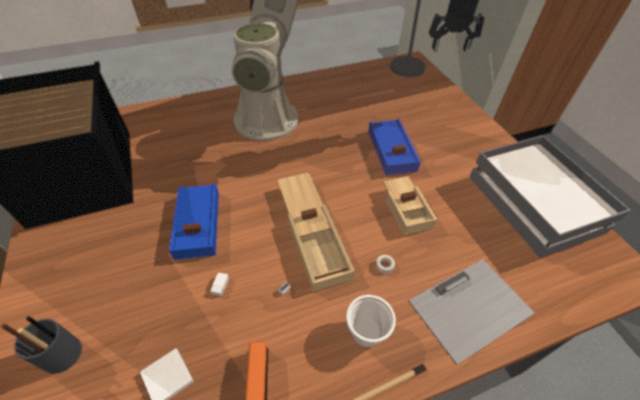

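View pics/top0.png

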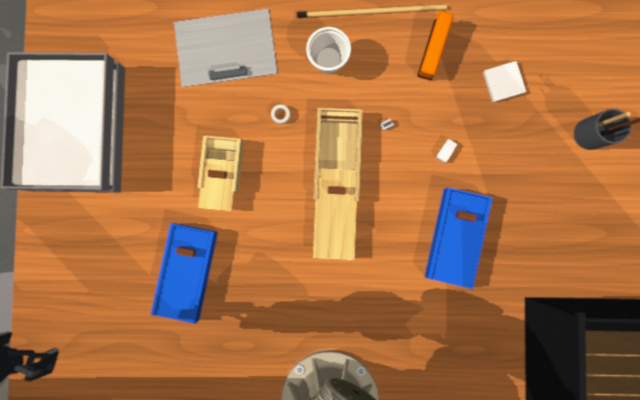

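```bash
python3 - <<'E'
import cv2,numpy as np
p=np.load("top0.npz")["p"][:,:,::-1]
a=cv2.resize(p[95:270,300:400],None,fx=4.0,fy=3.4,interpolation=cv2.INTER_CUBIC)
a=cv2.resize(p[100:175,370:470],(800,600),interpolation=cv2.INTER_CUBIC); cv2.imwrite("pics/er.png",a)
b=cv2.resize(p[100:265,290:380],None,fx=3.6,fy=3.6,interpolation=cv2.INTER_CUBIC); cv2.imwrite("pics/bx.png",b)
E
```

```text
(no output)
```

View pics/er.png

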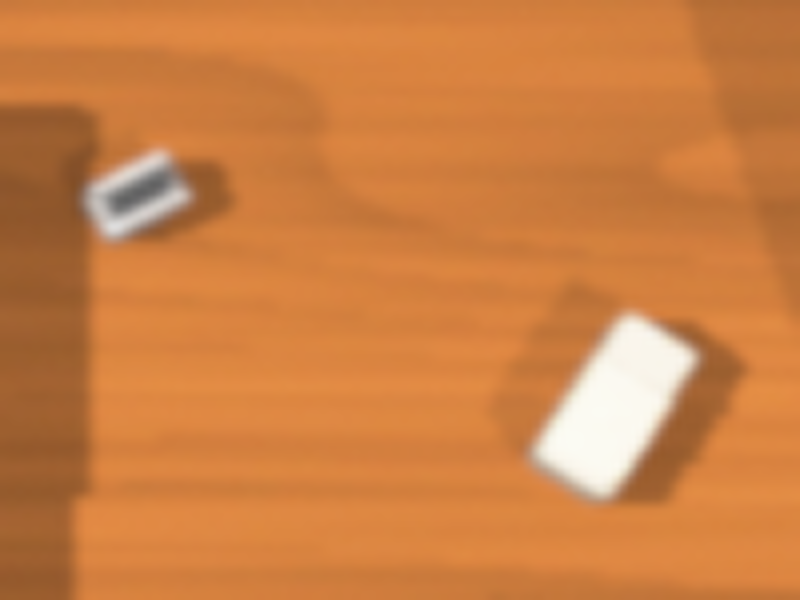

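View pics/bx.png

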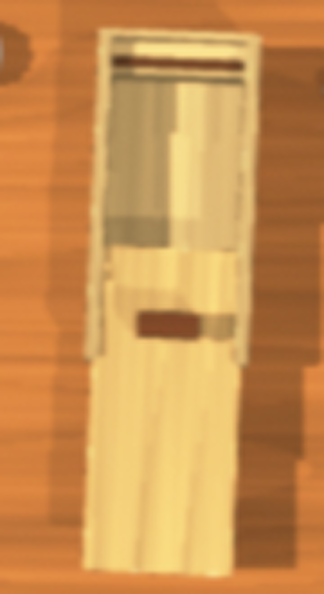

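The top view shows the eraser at about (447,151) and a sharpener at (388,124). The long box spans rows 108–200 with its lid bar at (337,190). The zoom shows the box's front opening between the lid edge and the dark ridge.

```bash
cat > h.py <<'E'
import numpy as np,cv2
def ray(c,uv,z):
    uv=np.atleast_2d(uv).astype(float); v=np.c_[(uv[:,0]-c["cx"])/c["fx"],(uv[:,1]-c["cy"])/c["fy"],np.ones(len(uv))]
    d=v@c["R"]; o=-c["R"].T@c["t"]; return o+d*((z-o[2])/d[:,2])[:,None]
def proj(c,X):
    X=np.atleast_2d(X)@c["R"].T+c["t"]; return np.c_[c["fx"]*X[:,0]/X[:,2]+c["cx"],c["fy"]*X[:,1]/X[:,2]+c["cy"]]
def blobs(mask,lo=15):
    n,l,s,ce=cv2.connectedComponentsWithStats(mask.astype(np.uint8)); return [(np.argwhere(l==i)[:,::-1],s[i],ce[i]) for i in range(1,n) if s[i,4]>=lo]
E
python3 - <<'E'
from h import *
for n in("top","scene"):
    c=np.load(n+"0.npz"); p=c["p"].astype(int); hsv=cv2.cvtColor(c["p"],cv2.COLOR_RGB2HSV)
    print(n,"white")
    for uv,s,ce in blobs((hsv[...,2]>170)&(hsv[...,1]<50),60):
        if s[4]<600:
            w=ray(c,uv,.018)[:,:2]; r=cv2.minAreaRect(w.astype(np.float32)*1000); print(s,r, w.mean(0)*1000)
    print("brown")
    m=(hsv[...,2]<140)&(hsv[...,1]>120)&((hsv[...,0]<11)|(hsv[...,0]>170))
    for uv,s,ce in blobs(m,25):
        if s[4]<400:
            w=ray(c,uv,.0585)[:,:2]; r=cv2.minAreaRect(w.astype(np.float32)*1000); print(s,r)
    d=c["d"]; 
    if n=="top":
        # height map
        v,u=np.mgrid[:400,:640]; X=np.stack([(u-c["cx"])/c["fx"]*d,(v-c["cy"])/c["fy"]*d,d],-1)-c["t"]; X=X@c["R"]
        reg=np.zeros((400,640),bool); reg[100:270,305:370]=1
        for lo,hi in((.03,.055),(.036,.047),(.028,.036),(.05,.07)):
            m=reg&(X[...,2]>lo)&(X[...,2]<hi)&(d>0); w=X[m][:,:2]*1000
            print(lo,m.sum(),cv2.minAreaRect(w.astype(np.float32)),w.mean(0))
        m=np.zeros((400,640),bool);m[140:165,430:465]=1;m&=(X[...,2]>.008)&(d>0);print(X[m].mean(0),cv2.minAreaRect((X[m][:,:2]*1000).astype(np.float32)),np.percentile(X[m][:,2],80))
E
```

```text
top white
[214  65  25   6  64] ((764.5825805664062, 254.06678771972656), (6.098983287811279, 57.01103973388672), 8.635645866394043) [764.44880357 254.49115606]
[272 105  17  18 126] ((656.8140869140625, 124.98452758789062), (40.20370864868164, 37.43783187866211), 0.9468581080436707) [656.4865283  124.50609367]
[437 140  20  22 231] ((574.0629272460938, -261.9597473144531), (24.816999435424805, 50.440834045410156), 56.77841567993164) [ 573.84266667 -261.5442212 ]
[294 364  11  11  84] ((71.4234619140625, 71.60020446777344), (22.30997657775879, 22.708349227905273), 0.9086021780967712) [70.59891907 71.69662601]
brown
0.03 4316 ((493.71234130859375, -7.114879608154297), (102.0921630859375, 342.9289855957031), 88.22930908203125) [451.82097049  -5.84358638]
0.036 2734 ((494.012451171875, -7.124156951904297), (102.0921630859375, 342.3283996582031), 88.22930908203125) [460.28614245  -5.93661946]
0.028 1720 ((491.93682861328125, -7.086822509765625), (92.95111846923828, 339.5023498535156), 88.12883758544922) [454.74432758  -6.325532  ]
0.05 132 ((477.678955078125, -5.95652961730957), (38.0844
[... 1240 characters left out ...]
11719, -9.196964263916016), (27.186466217041016, 12.4297513961792), 88.20191955566406)
[184 225  15   8  83] ((431.1300354003906, -297.6963806152344), (34.00307846069336, 20.833681106567383), 79.36519622802734)
[  1 324  12  10  44] ((557.8963623046875, -677.4818115234375), (32.85051345825195, 7.685877323150635), 44.73780822753906)
[ 13 331  13  11  28] ((584.573974609375, -652.222412109375), (37.2617301940918, 4.397078514099121), 43.53498077392578)
[ 27 340  16  11  34] ((613.4955444335938, -623.0841674804688), (41.28540802001953, 4.053710460662842), 45.40047836303711)
[264 366   4  34  57] ((832.2830200195312, -216.03814697265625), (5.168045520782471, 56.42238998413086), 72.80717468261719)
```

```bash
cat > rel.py <<'E'
import sys,numpy as np
from scipy.spatial.transform import Rotation as Ro
from workcell import monitor
def rel(tx,ty,tz,yaw):
    s=monitor.get_state(); q=s["orientation"]; R=Ro.from_quat(np.r_[q[1:],q[0]])
    a=np.radians(yaw); x=np.array([np.cos(a),np.sin(a),0]); y=np.array([0,0,-1.]); T=Ro.from_matrix(np.c_[x,y,np.cross(x,y)])
    d=R.inv().apply(np.array([tx,ty,tz])-s["tcp_pos"]*1000)
    print("t %.2f tcp"%s["clock"],(s["tcp_pos"]*1000).round(1),"shift",d.round(1),"turn",np.degrees((R.inv()*T).as_rotvec()).round(1),"F",s["wrist_force"].round(1),"gap",round(s["finger_gap"]*1000,1),"q",s["joint_pos"].round(2))
if __name__=="__main__": rel(*map(float,sys.argv[1:]))
E
python3 rel.py 574 -262 180 57.5
```

```text
t 0.10 tcp [173.5 547.8 252.5] shift [-650.9   73.4 -626.4] turn [-0.  14.9 -0.1] F [0.8 0.5 0.1] gap 85.3 q [ 1.12  0.31  0.05  1.3  -0.    1.43]
```

>>> drive_tool --plan "1 -20 0 -20 0 0 0;1 -43 0 -42 0 0 0;1 -43 0 -42 0 0 0;1 -43 0 -42 0 0 0;1 -43 0 -42 0 0 0;1 -43 0 -42 0 0 0;1 -43 0 -42 0 0 0;1 -43 0 -42 0 0 0" --grip_force 30

```text
clock: 1.1
tcp_pos: [0.3798, 0.1387, 0.2499]
orientation: [-0.568, 0.569, 0.419, -0.422]
wrist_force: [1.5, -0.5, 0.7]
finger_gap: 0.0853
```

```bash
python3 rel.py 574 -262 180 57.5
```

```text
t 1.10 tcp [379.8 138.7 249.9] shift [-326.1   71.2 -303. ] turn [ 0.  15.5 -0.2] F [ 1.5 -0.5  0.7] gap 85.3 q [ 0.15 -0.01 -0.35  1.24 -0.    0.45]
```

>>> drive_tool --plan "1 -43 10 -40 0 0 0;1 -43 10 -40 0 0 0;1 -43 10 -40 0 0 0;1 -43 10 -40 0 0 0;1 -43 10 -40 0 0 0;1 -43 10 -40 0 0 0;1 -43 10 -40 0 0 0;1 -10 0 -8 0 8 0"

```text
clock: 2.1
tcp_pos: [0.5676, -0.2604, 0.1759]
orientation: [-0.598, 0.598, 0.376, -0.378]
wrist_force: [-0.7, 0.5, 0.6]
finger_gap: 0.0851
```

```bash
python3 rel.py 574 -262 100 57.5
```

```text
t 2.10 tcp [ 567.6 -260.4  175.9] shift [ 1.4 75.9 -6.6] turn [-0.   6.9 -0.1] F [-0.7  0.5  0.6] gap 85.1 q [-0.56  0.44  0.04  1.17 -0.   -0.11]
```

>>> drive_tool --plan "1 1 30 -6 0 7 0;1 0 30 0 0 0 0;1 0 15 0 0 0 0;1 0 0 0 0 0 0"

```text
clock: 2.6
tcp_pos: [0.573, -0.2645, 0.0966]
orientation: [0.622, -0.621, -0.336, 0.338]
wrist_force: [-0.2, -0.6, 0.2]
finger_gap: 0.0854
```

```bash
python3 rel.py 574 -262 26 57.5; python3 - <<'E'
from workcell import cams
import cv2,numpy as np
c=cams.calibration("wrist"); p,d=cams.read_camera("wrist"); cv2.imwrite("pics/w1.png",p[:,:,::-1]); np.savez("w1.npz",p=p,d=d,**c); print(c)
E
```

```text
t 2.60 tcp [ 573.  -264.5   96.6] shift [ 2.7 70.6  0.3] turn [-0.2 -0.5 -0.1] F [-0.2 -0.6  0.2] gap 85.4 q [-0.56  0.51 -0.06  1.01 -0.    0.02]
{'fx': 309.70691628693146, 'fy': 309.70691628693146, 'cx': 321.87056893042546, 'cy': 201.04499113331735, 'R': array([[ 0.54570449,  0.83797687, -0.00116783],
       [ 0.79510286, -0.51734315,  0.3164925 ],
       [ 0.26460923, -0.17363992, -0.94859429]]), 't': array([-0.09045386, -0.58469981,  0.0353192 ])}
```

View pics/w1.png

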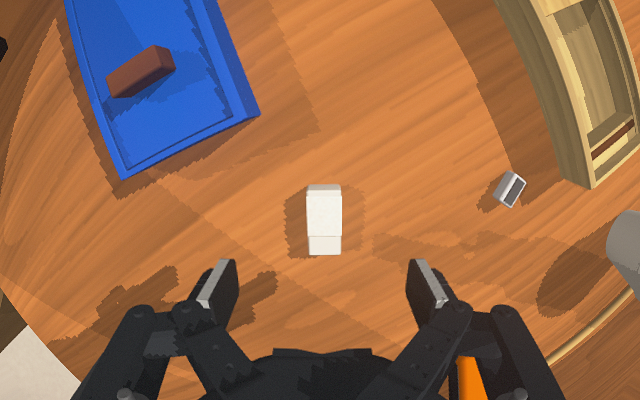

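The wrist view shows the eraser at (324,219), upright and midway between the fingers, with nothing in the way.

>>> drive_tool --plan "1 2 25 0 0 0 0;1 0 25 0 0 0 0;1 0 15 0 0 0 0;1 0 4 0 0 0 0;1 0 0 0 0 0 0"

```text
clock: 3.28
tcp_pos: [0.579, -0.2649, 0.0342]
orientation: [-0.618, 0.624, 0.339, -0.336]
wrist_force: [-0.0, -0.4, -0.3]
finger_gap: 0.0855
```

```bash
python3 rel.py 574 -262 25 57.5
```

```text
t 3.27 tcp [ 579.  -264.9   34.2] shift [-0.2  9.1  5.9] turn [ 0.5 -0.5 -0.1] F [-0.  -0.4 -0.3] gap 85.5 q [-0.55  0.56 -0.13  0.87 -0.    0.02]
```

>>> drive_tool --plan "1 0 5 6 0 0 0;1 0 4 0 0 0 0;-1 0 0 0 0 0 0;-1 0 0 0 0 0 0;-1 0 0 0 0 0 0;-1 0 0 0 0 0 0;-1 0 0 0 0 0 0"

```text
clock: 4.15
tcp_pos: [0.5751, -0.2624, 0.0271]
orientation: [-0.617, 0.626, 0.34, -0.336]
wrist_force: [-0.0, 0.0, -0.0]
finger_gap: 0.0232
```

```bash
python3 rel.py 574 -262 25 57.5
```

```text
t 4.15 tcp [ 575.1 -262.4   27.1] shift [-0.3  2.1  1.2] turn [ 0.8 -0.5 -0.1] F [-0.  0. -0.] gap 23.2 q [-0.55  0.56 -0.15  0.84 -0.    0.02]
```

Gap is 23.2 mm, so the eraser is gripped. Next I lift it and compute the placing pose.

>>> drive_tool --plan "-1 0 -30 0 0 0 0;-1 0 -40 0 0 0 0;-1 0 -40 0 0 0 0;-1 0 0 0 0 0 0"

```text
clock: 4.65
tcp_pos: [0.5731, -0.2611, 0.1386]
orientation: [-0.618, 0.625, 0.339, -0.336]
wrist_force: [-0.4, 0.2, -0.8]
finger_gap: 0.0232
```

```bash
python3 - <<'E'
import numpy as np
a=np.radians(-1.77);u=np.array([np.cos(a),np.sin(a)])
f=np.array([493.7,-7.1])+u*171.4; b=f-105*u
print("box",b,"place",b+25*u,"bar",b+u*-83,"home bar",b+50*u)
from rel import rel
p=b+25*u; rel(*p,130,88.2)
E
```

```text
box [560.06831857  -9.15092432] place [585.05639032  -9.92310967] bar [477.10792036  -6.58726892] home bar [610.04446207 -10.69529503]
t 4.65 tcp [ 573.1 -261.1  138.6] shift [217.3   7.1 126.7] turn [  0.6 -31.2  -0.2] F [-0.4  0.2 -0.8] gap 23.2 q [-0.55  0.46 -0.02  1.08 -0.    0.02]
```

>>> drive_tool --plan "-1 43 0 25 0 0 0;-1 43 0 25 0 0 0;-1 43 0 25 0 0 0;-1 43 0 25 0 0 0;-1 43 0 25 0 0 0;-1 0 0 0 0 -10 0;-1 0 0 0 0 -10 0;-1 0 0 0 0 -10 0"

```text
clock: 5.65
tcp_pos: [0.5814, -0.0042, 0.1273]
orientation: [-0.509, 0.509, 0.489, -0.493]
wrist_force: [0.4, -0.1, -0.1]
finger_gap: 0.0227
```

```bash
python3 rel.py 585 -10 60 88.2
```

```text
t 5.65 tcp [581.4  -4.2 127.3] shift [-5.4 67.4 -4. ] turn [-0.2 -0.3 -0.3] F [ 0.4 -0.1 -0.1] gap 22.7 q [-0.14  0.39 -0.16  1.02 -0.   -0.11]
```

>>> drive_tool --plan "-1 -5 20 -4 0 0 0;-1 0 25 0 0 0 0;-1 0 15 0 0 0 0;-1 0 5 0 0 0 0"

```text
clock: 6.15
tcp_pos: [0.5829, -0.009, 0.057]
orientation: [0.509, -0.507, -0.489, 0.494]
wrist_force: [-0.6, -0.3, -1.5]
finger_gap: 0.0235
```

```bash
python3 rel.py 585 -10 34 88.2; python3 - <<'E'
from workcell import cams
import cv2,numpy as np
c=cams.calibration("wrist"); p,d=cams.read_camera("wrist"); cv2.imwrite("pics/w2.png",p[:,:,::-1])
p,d=cams.read_camera("top"); cv2.imwrite("pics/t2.png",p[60:220,240:440,::-1].repeat(3,0).repeat(3,1))
E
```

```text
t 6.15 tcp [582.9  -9.   57. ] shift [-0.8 23.  -2.3] turn [-0.4 -0.1 -0.2] F [-0.6 -0.3 -1.5] gap 23.5 q [-0.15  0.46 -0.24  0.88 -0.   -0.12]
```

View pics/w2.png

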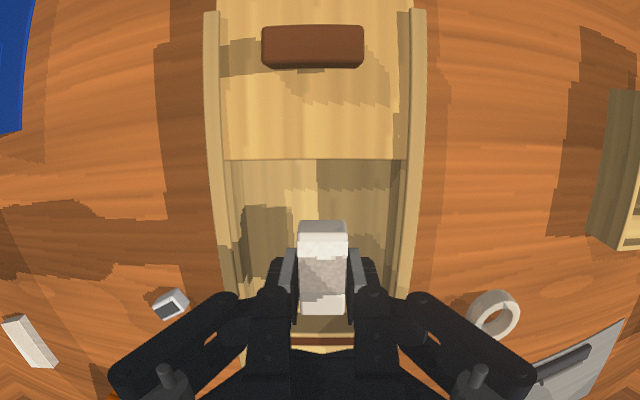

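View pics/t2.png

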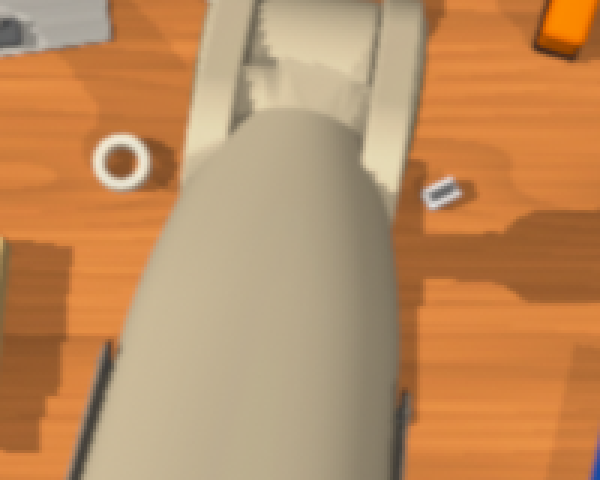

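The wrist view shows the eraser held at (322,267), centred between the walls (columns 218–412), clear of the lid edge (row 160) and the ridge (row 340).

>>> drive_tool --plan "-1 -1 12 -2 0 0 0;-1 0 8 0 0 0 0;-1 0 2 0 0 0 0;-1 0 0 0 0 0 0"

```text
clock: 6.75
tcp_pos: [0.5867, -0.0105, 0.0359]
orientation: [-0.508, 0.509, 0.49, -0.493]
wrist_force: [0.3, 0.5, -0.8]
finger_gap: 0.0232
```

```bash
python3 rel.py 585 -10 34 88.2
```

```text
t 6.75 tcp [586.7 -10.5  35.9] shift [0.5 1.9 1.7] turn [-0.2 -0.1 -0.3] F [ 0.3  0.5 -0.8] gap 23.2 q [-0.15  0.49 -0.25  0.83 -0.   -0.12]
```

>>> drive_tool --plan "-1 0 2 0 0 0 0;-1 0 0 0 0 0 0;0 0 0 0 0 0 0;0 0 0 0 0 0 0;0 0 0 0 0 0 0;0 0 0 0 0 0 0"

```text
clock: 7.5
tcp_pos: [0.5874, -0.0106, 0.0349]
orientation: [-0.508, 0.509, 0.49, -0.493]
wrist_force: [0.4, 0.0, 0.1]
finger_gap: 0.0427
```

```bash
python3 rel.py 585 -10 34 88.2
```

```text
t 7.50 tcp [587.4 -10.6  34.9] shift [0.5 0.9 2.5] turn [-0.1 -0.1 -0.3] F [0.4 0.  0.1] gap 42.7 q [-0.15  0.49 -0.26  0.83 -0.   -0.12]
```

>>> drive_tool --plan "0 0 -15 0 0 0 0;0 0 -30 0 0 0 0;0 0 -40 0 0 0 0;0 0 -10 0 0 0 0;-1 0 0 50 0 0 0;-1 0 0 50 0 0 0;-1 0 0 45 0 0 0;-1 0 0 0 0 0 0"

```text
clock: 8.5
tcp_pos: [0.4385, -0.0049, 0.1346]
orientation: [-0.507, 0.509, 0.49, -0.493]
wrist_force: [0.3, -0.0, 0.1]
finger_gap: -0.0002
```

```bash
python3 rel.py 438 -5.5 64 88.2; python3 - <<'E'
from workcell import cams
import cv2,numpy as np
p,d=cams.read_camera("scene"); cv2.imwrite("pics/s3.png",cv2.resize(p[150:310,220:460,::-1],None,fx=3.3,fy=3.3,interpolation=2))
c=cams.calibration("wrist"); p,d=cams.read_camera("wrist"); cv2.imwrite("pics/w3.png",p[:,:,::-1])
E
```

```text
t 8.50 tcp [438.5  -4.9 134.6] shift [-0.2 70.6  0.4] turn [-0.  -0.1 -0.3] F [ 0.3 -0.   0.1] gap -0.2 q [-0.19  0.13 -0.5   0.95 -0.   -0.16]
```

View pics/w3.png

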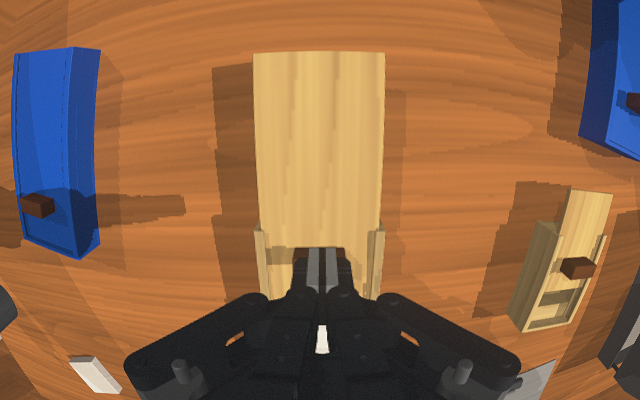

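View pics/s3.png

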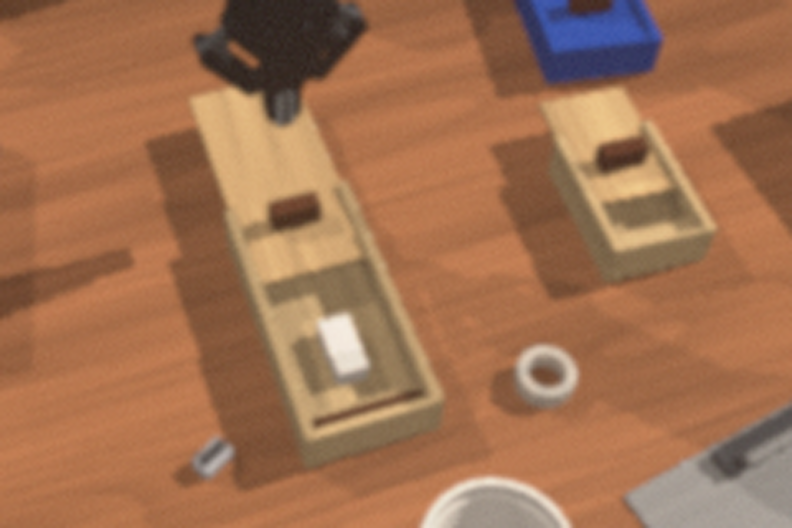

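The scene view shows the eraser lying flat in the box at (343,347) of the zoom, with the lid unmoved. The fingers are shut, above the lid and behind the bar.

>>> drive_tool --plan "-1 0 30 0 0 0 0;-1 0 25 0 0 0 0;-1 0 10 0 0 0 0;-1 0 3 0 0 0 0;-1 0 0 0 0 0 0"

```text
clock: 9.22
tcp_pos: [0.4517, -0.0076, 0.0678]
orientation: [-0.503, 0.513, 0.493, -0.49]
wrist_force: [-0.0, -0.3, -1.0]
finger_gap: -0.0002
```

```bash
python3 rel.py 443 -5.6 63 88.2
```

```text
t 9.22 tcp [451.7  -7.6  67.8] shift [1.7 4.6 8.8] turn [ 0.7 -0.1 -0.4] F [-0.  -0.3 -1. ] gap -0.2 q [-0.19  0.22 -0.58  0.76 -0.   -0.16]
```

>>> drive_tool --plan "-1 2 4 4 0 0 0;-1 0 0 0 0 0 0;-1 0 0 -6 0 0 0;-1 0 0 -6 0 0 0;-1 0 0 -6 0 0 0;-1 0 0 -6 0 0 0"

```text
clock: 9.98
tcp_pos: [0.473, -0.0062, 0.0652]
orientation: [-0.503, 0.514, 0.493, -0.49]
wrist_force: [-1.8, 1.2, 1.1]
finger_gap: 0.0002
```

```bash
python3 rel.py 591 -10.1 63 88.2
```

```text
t 9.97 tcp [473.   -6.2  65.2] shift [ 1.00e-01  3.90e+00 -1.18e+02] turn [ 0.8 -0.1 -0.4] F [-1.8  1.2  1.1] gap 0.2 q [-0.18  0.26 -0.53  0.77 -0.01 -0.15]
```

Contact is made with about 1.8 N of drag. I keep pushing.

>>> drive_tool --plan "-1 0 1 -10 0 0 0;-1 0 1 -12 0 0 0;-1 0 0 -12 0 0 0;-1 0 0 -12 0 0 0;-1 0 0 -12 0 0 0;-1 0 0 -12 0 0 0;-1 0 0 -10 0 0 0;-1 0 0 0 0 0 0"

```text
clock: 10.98
tcp_pos: [0.5599, -0.009, 0.0636]
orientation: [-0.503, 0.514, 0.493, -0.49]
wrist_force: [-0.7, 0.1, -0.0]
finger_gap: 0.0003
```

```bash
python3 rel.py 591 -10.1 63 88.2
```

```text
t 10.97 tcp [559.9  -9.   63.6] shift [ -0.    1.1 -31.1] turn [ 0.8 -0.1 -0.4] F [-0.7  0.1 -0. ] gap 0.3 q [-0.16  0.4  -0.32  0.84 -0.01 -0.12]
```

>>> drive_tool --plan "-1 0 0 -5 0 0 0;-1 0 0 -5 0 0 0;-1 0 0 -4 0 0 0;-1 0 0 -4 0 0 0"

```text
clock: 11.48
tcp_pos: [0.5772, -0.0095, 0.0636]
orientation: [-0.504, 0.513, 0.493, -0.49]
wrist_force: [-8.4, 0.3, 2.2]
finger_gap: -0.0001
```

>>> drive_tool --plan "-1 0 0 -4 0 0 0;-1 0 0 -4 0 0 0"

```text
clock: 11.72
tcp_pos: [0.5792, -0.0095, 0.0635]
orientation: [-0.507, 0.51, 0.489, -0.494]
wrist_force: [-10.6, -1.4, 9.5]
finger_gap: -0.0002
```

>>> drive_tool --plan "-1 0 0 -4 0 0 0;-1 0 0 -4 0 0 0"

```text
clock: 11.98
tcp_pos: [0.5823, -0.0096, 0.0637]
orientation: [0.509, -0.508, -0.487, 0.496]
wrist_force: [-7.7, 0.5, 5.2]
finger_gap: 0.0001
```

>>> drive_tool --plan "-1 0 0 -5 0 0 0;-1 0 0 -4 0 0 0"

```text
clock: 12.22
tcp_pos: [0.5903, -0.0099, 0.0638]
orientation: [0.51, -0.507, -0.486, 0.497]
wrist_force: [-1.3, 0.5, -1.0]
finger_gap: 0.0001
```

>>> drive_tool --plan "-1 0 0 -4 0 0 0;-1 0 0 -4 0 0 0"

```text
clock: 12.48
tcp_pos: [0.5917, -0.0099, 0.0635]
orientation: [0.513, -0.504, -0.483, 0.5]
wrist_force: [-15.1, 0.5, 14.9]
finger_gap: 0.0003
```

>>> drive_tool --plan "-1 0 0 -4 0 0 0;-1 0 0 -4 0 0 0"

```text
clock: 12.72
tcp_pos: [0.5918, -0.0099, 0.0636]
orientation: [0.517, -0.5, -0.478, 0.504]
wrist_force: [-15.0, -0.9, 11.5]
finger_gap: -0.0002
```

```bash
python3 rel.py 591 -10.1 63 88.2
```

```text
t 12.72 tcp [591.8  -9.9  63.6] shift [-0.3  0.7  0.8] turn [-2.4 -0.2 -0.6] F [-15.   -0.9  11.5] gap -0.2 q [-0.15  0.5  -0.17  0.95 -0.01 -0.11]
```

>>> drive_tool --plan "-1 0 0 -8 2 0 0;-1 0 0 -8 2 0 0"

```text
clock: 12.98
tcp_pos: [0.5929, -0.0098, 0.0641]
orientation: [0.54, -0.474, -0.452, 0.528]
wrist_force: [-22.8, -0.8, 22.0]
finger_gap: -0.0001
```

>>> drive_tool --plan "-1 0 0 10 0 0 0;-1 0 0 15 0 0 0;-1 0 -30 10 0 0 0;-1 0 -50 10 0 0 0;-1 0 -50 50 0 0 0;-1 0 -20 50 0 0 0;-1 60 0 0 0 0 0;-1 60 0 0 0 0 0"

```text
clock: 13.98
tcp_pos: [0.4859, 0.1138, 0.2317]
orientation: [0.538, -0.483, -0.456, 0.52]
wrist_force: [1.6, -0.2, -0.4]
finger_gap: 0.0
```

>>> drive_tool --plan "-1 60 0 0 0 0 0;-1 60 0 0 0 0 0;-1 60 0 0 0 0 0;-1 60 0 0 0 0 0;-1 0 0 0 0 0 0"

```text
clock: 14.6
tcp_pos: [0.5015, 0.367, 0.2316]
orientation: [0.534, -0.485, -0.463, 0.514]
wrist_force: [0.5, -0.4, 0.2]
finger_gap: -0.0003
```

```bash
python3 rel.py 591 -10.1 63 88.2; python3 - <<'E'
from workcell import cams
import cv2,numpy as np
for n in("scene","top"):
    p,d=cams.read_camera(n); np.savez(f"{n}4.npz",p=p,d=d,**cams.calibration(n))
    q=p[150:310,220:460] if n=="scene" else p[60:220,220:460]
    cv2.imwrite(f"pics/{n}4.png",cv2.resize(q[:,:,::-1],None,fx=3.3,fy=3.3,interpolation=2))
from h import *
c=np.load("top4.npz"); d=c["d"]; v,u=np.mgrid[:400,:640]; X=(np.stack([(u-c["cx"])/c["fx"]*d,(v-c["cy"])/c["fy"]*d,d],-1)-c["t"])@c["R"]
m=np.zeros((400,640),bool); m[100:270,305:370]=1; 
for lo,hi in((.05,.07),(.03,.055)):
    k=m&(X[...,2]>lo)&(X[...,2]<hi)&(d>0); print(k.sum(),cv2.minAreaRect((X[k][:,:2]*1000).astype(np.float32)))
E
```

```text
t 14.60 tcp [501.5 367.  231.6] shift [-372.5  158.5 -121.4] turn [-5.8 -0.6 -0.2] F [ 0.5 -0.4  0.2] gap -0.3 q [0.48 0.48 0.24 1.42 0.05 0.52]
135 ((608.81201171875, -11.175281524658203), (38.34303665161133, 15.593143463134766), 89.76968383789062)
4000 ((559.7164916992188, -9.120891571044922), (102.24132537841797, 210.16270446777344), 88.19788360595703)
```

View pics/scene4.png

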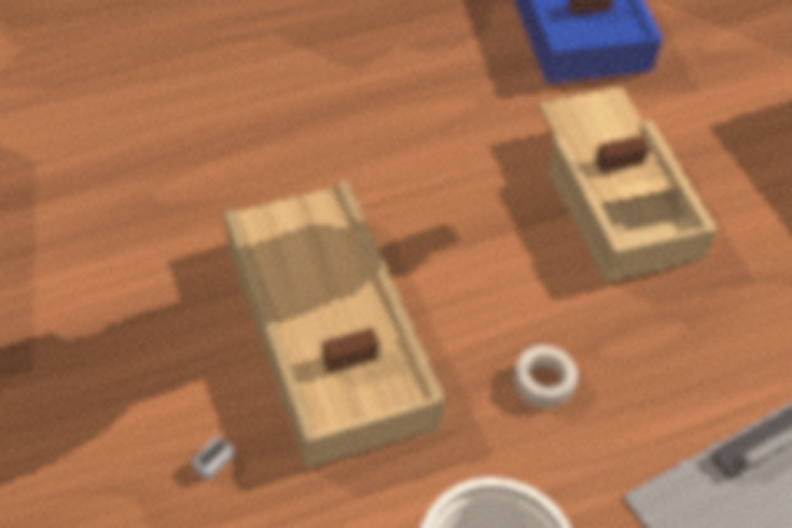

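View pics/top4.png

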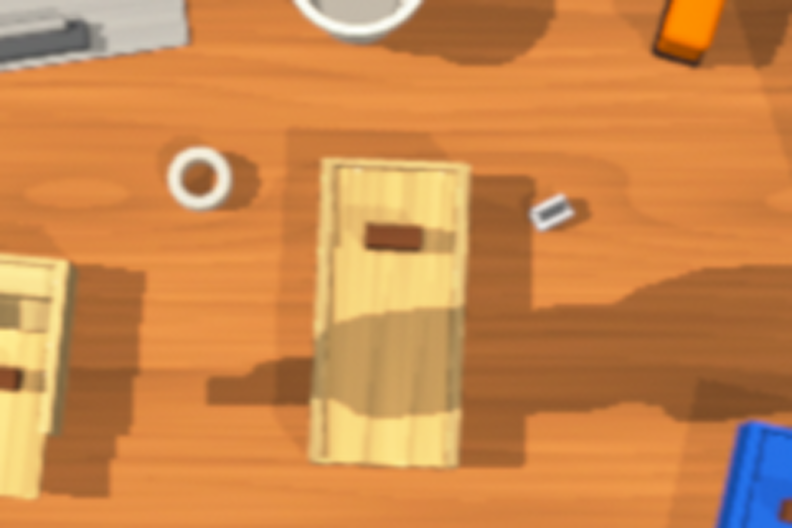

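Both views show the lid filling the box (bar at (350,349) in the scene zoom). The bar measures 49 mm ahead of box centre against 50 nominal, and the short box is unchanged.

```bash
python3 -c "
from workcell import job
print(job.hand_in())"
```

```text
the job is handed in; nothing more can be done
None
```

The eraser is inside the longer box and its lid is pushed fully shut against the end stop. The job was handed in at about 14.7 s of the 48 s allowed.

- **Eraser:** I gripped it across its width and set it flat in the open end. A camera view before closing the lid showed it lying flat inside.
- **Lid:** I pushed the grip bar from behind with shut fingers. It went over the ridge at 8–11 N, then stopped firmly. Pressing at up to about 23 N along the slide (32 N total at the wrist) moved the fingers only about 1 mm more.
- **Last checks:** the bar measured 49 mm ahead of the box centre (50 nominal, within camera accuracy). The box with its lid measured 210 mm long, so nothing sticks out. The shorter box's lid looked unmoved, and the arm was clear of everything.

No check failed. While lowering the tool it drifted forward about 6 mm at the eraser and 13 mm at the lid. I corrected this before gripping the eraser and allowed for it before pushing the lid.

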